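# Shut the saw's dust drawer and feel its seal gap with a feeler leaf

## Robot

A 6-joint arm with a two-finger parallel gripper is mounted at the origin on the work surface. World frame = base frame: x ahead of the robot, y to its left, z up, the work surface at z = 0. Lengths are in mm, angles in rad, forces in N, time in s.
With the tool pointing down it reaches from about 350 to 775 mm from the base axis. Payload 7.3 kg.
Tool frame: the origin (TCP) lies between the finger pads; the fingertips stand 14 mm ahead of it and the grasp point (between the pads) lies 5 mm behind it; z points along the fingers, y is the line along which they close (so a half turn about z gives the same grasp; the last joint's range is limited). The gripper opens to 92 mm and grips with 3 to 60 N. Pads are 19 mm wide; open, the fingers measure 130 mm over their backs; the gripper's body (75 mm by 190 mm) begins 47 mm behind the grasp point.
Start: joints at [-1.465, 0.342, 1.524, -0, 1.275, -0.146], TCP at [130.824, -508.457, 240.741] pointing down, gripper open.
Joint ranges: [-2.53, 2.53], [-0.77, 2.02], [0.04, 2.7], [-1, 4.14], [0.28, 2.66], [-3.11, 3.11]. Speed limits (rad/s): [2.57, 2.57, 3.14, 3.14, 3.14, 3.14].

## Interface

Orientations are given as [roll, pitch, yaw] about the fixed x, y, z axes, in that order (R = Rz(yaw) Ry(pitch) Rx(roll)).
In Python, from plant import get_obs, cams, close_job gives the robot as it stands. The module is installed in compiled form; this text tells all that it offers.
- The arm moves only by the shell command python3 -m creep 'ROWS'. ROWS is JSON, a list of rows, each an object of numbers: "hand": the opening, from 0 (shut) to 1 (fully open); "tx", "ty", "tz": the shift along the tool's x, y, z in m; "spin": the turn about the tool's z in degrees. In form: [{"hand": .., "tx": .., "ty": .., "tz": .., "spin": ..}, ...]. A call has 1 to 5 rows; each row shifts and turns the commanded pose from where the row before left it, along the tool's axes as they then stand; what a row does not reach is not made up. A row lasts 1/8 s, in which the tool goes at most 62.5 mm and 10.7 degrees, less where a joint would pass 70% of its speed; a pose out of reach is approached as far as the arm can. A call is refused whole if a number of a shift passes 0.0625 or a number of a turn 10.7, either way. A call with a gripper value outside its range is refused whole. The fingers move at their own pace and stop on an object; the grip force is fixed at half the most. Time passes only in rows, so rows that do not move let the fingers close. It gives the time, the measured TCP pose, the force, the opening and the grip force at its end, in the units of the state.
- get_obs(): the state, without advancing time (a new reading comes with each control period).
- cams.capture(name): name is "scene" or "top" or "wrist"; returns a dict with "color" (384x512x3 uint8, red, green, blue), "K" (3x3 intrinsics, pixels), "k1" (the pictures are not rectified: a ray, as slopes to the right and down, at radius r is drawn at 1 + k1 r^2 times it, then the intrinsics apply), "R" (3x3) and "t" (3): a world point X has camera coordinates R X + t. Camera axes: x right, y down, z forward; pixel columns grow to the right and rows downward; lengths in mm; the calibration is good to about 2 mm. A picture is of the moment at which its call begins. There is no depth.
- close_job(): hands the job in; it is judged then, once.
The state is a dict: "time": time; "joint_positions": joint angles; "dq": joint speeds; "tau": joint torques, N m; "tool_pos": TCP position; "tcp_rot": TCP orientation; "contact_force": force on the tool from outside, world axes, zero at the start; "moment": the same for the moment, N m; "grip_width": finger opening in mm; "finger_force": force on a finger pad.
Only numpy, scipy, OpenCV 4.12 (cv2) and the standard library are available. Lean on these libraries where they do the work, as an engineer would, in place of code of your own. Each camera call takes 0.05 s, during which the arm holds its last target. There are 200 camera calls.

## Task

Push the open dust drawer of the little table saw fully home until it seats in its catch, and only then take the feeler by its wooden handle out of its wooden block. Slide its steel leaf, upright, down into the gap between the back of the drawer front and the sprung seal plate until it just drags snugly on both, without forcing it on any deeper or letting the drawer come open again. Finish while still holding the feeler there at that depth in the gripper, and leave the other things on the desk alone.

Things in the scene. Friction and masses are not known exactly. Their poses are not given: they have to be found in the camera images.
- saw: small grey table saw, 200 deep x 260 wide x 120 mm high (aluminium top; a 22 mm high rip fence stands on the rear part), fixed to the desk. Origin at the centre of its underside, x towards its back (away from the drawer side), z up. The dust drawer is in its front (-x) side
- drawer: dust drawer, slides along the saw's x (rail friction 4 N). Origin and axes coincide with the saw's when home; open, it is up to 95 mm towards -x. Near home a spring catch resists (about 14 N), then draws it against a hard stop; about 14 N pulls it out again. A 100 mm bar handle stands 35 mm off its front, 35 mm above the desk
- drawer_face (a point): on the drawer: middle of the top edge, 118 mm above the desk, of the outer (-x) face of its flat aluminium front, which is 12 mm thick (x), 240 mm wide (y) and reaches down to 10 mm above the desk; axes as the saw's. Above the bar handle this face is free to push on
- gap_mouth (a point): point on the saw where the gap opens upwards once the drawer is home: the middle (y = 0) of the top edge, 118 mm high, of the back face of the shut drawer front; axes as the saw's. The gap runs from here towards +x, 10 to 11.8 mm wide at the top, and lies along y (110 mm long)
- seal_mount: pair of dark steel cheeks on the saw's front, left and right of the seal plate; set anew each time 0 to 1.8 mm towards the saw's +x and stays there. Its origin and axes coincide with the saw's when set at 0
- seal_plate: steel plate, 110 mm wide (y), 62 mm high, top 118 mm above the desk, facing the drawer front's back. It leans: the gap to the shut front is 10 mm at the top plus the mount's setting, narrowing 0.15 mm per mm down, so a 4 mm leaf is gripped 40 to 52 mm down. Sprung: gives towards +x from 3 N, plus 1 N per mm, up to 6 mm. Origin coincides with seal_mount's when not pressed
- block: upright wooden block 56 x 56 mm, 104 mm high, fixed, with a slot in its top (7 mm along its x, 23 mm along its y, 104 mm deep) in which the feeler hangs. Origin at the centre of its underside
- feeler: wooden handle 12 (x) x 28 (y) x 40 mm high; from its underside hangs a straight steel leaf 4 (x) x 20 (y) x 95 mm long; about 80 g. A soft hinge about y (0.3 N m/rad, up to 0.15 rad) lets the leaf lie against a plate. Origin: centre of the handle's underside, z up. At the start the handle stands on the block's top, leaf in the slot, axes as the block's
- leaf_tip (a point): middle of the lower end of the feeler's leaf, 95 mm below the handle's underside; axes as the leaf's
- offcut: wooden strip offcut 100 x 22 x 16 mm lying flat, a bystander; origin at the centre of its underside
- screwdriver: screwdriver lying on the desk, a bystander; origin under its middle
- vice_key: small steel T-handled vice key lying flat, 70 mm long with a 50 mm crossbar, a bystander; origin under its middle
Mind the look-alikes: they are no part of the job. Leave any green or pink look-alike of the feeler alone.

How it is judged:
By the outcome, as a careful person would: the job done as asked, in the order asked, and still so for the second after the job is handed in, while the arm keeps its last pose, push and grip.
It also fails if it takes over 64 s, if anything falls off the work surface, if the arm or the gripper's body presses on something with over 40 N, if the wrist force passes 120 N, or if a joint passes its speed limit or range.

## Working session

There is one attempt and no reset: what is moved stays moved. The work goes in short steps, Python scripts to look and compute and a shell command to move; the robot and the scene stay as the last step left them, time stands still between calls to the robot, and variables do not carry over. Pictures are saved under pics/ and viewed, at most 10 in all, crops included, and the job is handed in when it is done.

```bash
mkdir -p pics; cat > h.py <<'E'
import numpy as np, cv2
from plant import get_obs, cams
def cap(n,f=None):
    c=cams.capture(n)
    if f: cv2.imwrite('pics/'+f,c['color'][:,:,::-1])
    return c
def save(c,f):
    np.savez(f,**{k:np.array(v) for k,v in c.items()})
def ray(c,u,v):
    K=np.array(c['K']);k1=float(c['k1']);d=np.array([(u-K[0,2])/K[0,0],(v-K[1,2])/K[1,1]])
    s=d.copy()
    for _ in range(30): s=d/(1+k1*(s@s))
    R=np.array(c['R']);t=np.array(c['t']).ravel()
    return -R.T@t, R.T@np.array([s[0],s[1],1])
def onz(c,u,v,z):
    o,r=ray(c,u,v); return o+r*(z-o[2])/r[2]
def proj(c,X):
    R=np.array(c['R']);t=np.array(c['t']).ravel();p=R@np.array(X,float)+t;s=p[:2]/p[2]
    s=s*(1+float(c['k1'])*(s@s));K=np.array(c['K']);return s*[K[0,0],K[1,1]]+[K[0,2],K[1,2]]
E
python3 - <<'E'
from h import *
a=cap('top','top0.png');b=cap('scene','scene0.png');save(a,'top.npz');save(b,'scene.npz')
o=get_obs();print(o['time'],o['tcp_rot'],o['tool_pos'],o['grip_width'])
for c in(a,b):print(-np.array(c['R']).T@np.array(c['t']).ravel(),c['K'][0][0],c['k1'])
im=np.hstack([cv2.resize(x['color'],None,fx=1,fy=1) for x in (a,b)])
E
```

```text
0.1 [-3.14026990e+00 -1.94645173e-04  2.51826145e-01] [ 130.78806942 -508.10686401  240.12535929] 91.88013888282215
[ 393.06834105  -40.15809675 1613.83057026] 480.073193277424 -0.13326286607857907
[ 947.99220834 -446.80807632  812.88061423] 365.49418646458685 -0.09373812896693144
```

View pics/top0.png

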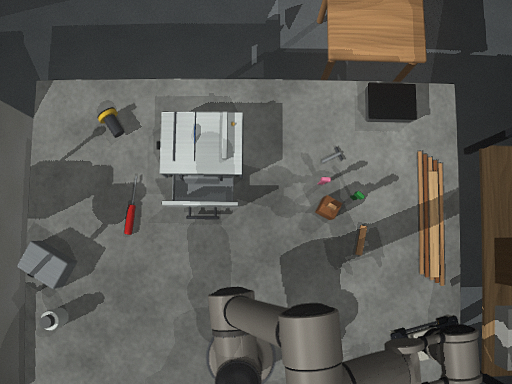

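View pics/scene0.png

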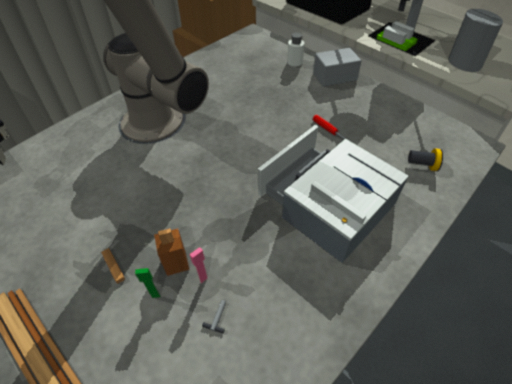

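The top view shows the saw at (200,143), with its open drawer front along row 204 from (163,203) to (238,204). The block with the natural-wood handle is at (328,207). Candidates for the feeler are the brown handle on the block at (330,204), the green one at (358,196) and the pink one at (325,180). By the description it's the brown one. I'll check it in a crop.

```bash
python3 - <<'E'
from h import *
a=np.load('top.npz');b=np.load('scene.npz')
A=cv2.resize(a['color'][100:230,150:250],None,fx=4,fy=4,interpolation=2)
B=cv2.resize(a['color'][170:230,300:375],None,fx=5,fy=5,interpolation=2)
C=cv2.resize(b['color'][215:290,125:200],None,fx=4,fy=4,interpolation=2)
im=np.zeros((600,780,3),np.uint8);im[:520,:400]=A;im[:300,400:775]=B;im[300:600,400:700]=C
cv2.imwrite('pics/crop1.png',im[:,:,::-1])
E
```

```text
(no output)
```

View pics/crop1.png

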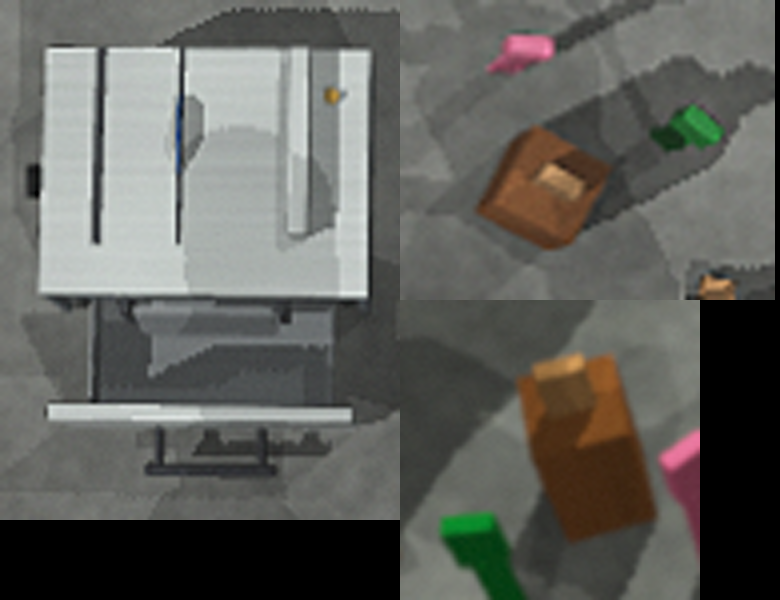

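Crop: brown handle on top of the block (top-face centre ≈ (332.4,206.2) in top), green and pink stand separately. Drawer front's outer top edge runs (48,419)–(352,419) in the crop.

```bash
python3 - <<'E'
from h import *
a=np.load('top.npz')
def T(u,v,z): return onz(a,150+u/4,100+v/4,z)
for n,u,v,z in [('bl',44,47,120),('br',374,47,120),('fl',38,296,120),('fr',371,299,120),('dfl',48,421,118),('dfr',353,420,118),('dbl',48,404,118),('dbr',352,407,118)]: print(n,T(u,v,z).round(1))
def S(u,v,z): return onz(a,300+(u-400)/5,170+v/5,z)
for u,v in [(544,161),(588,181),(580,203),(536,184)]: print('h',S(u,v,144).round(1))
for u,v in [(538,125),(612,170),(560,249),(478,210)]: print('blk',S(u,v,104).round(1))
b=np.load('scene.npz')
# scene handle top corners (crop x4 at 125,215, offset (400,300))
def Q(u,v,z): return onz(b,125+(u-400)/4,215+(v-300)/4,z)
for u,v in [(533,371),(580,355),(588,373),(540,390)]: print('hs',Q(u,v,144).round(1))
E
```

```text
bl [795.5 263.  120. ]
br [796.8  -1.6 120. ]
fl [594.1 261.  120. ]
fr [594.1  -1.9 120. ]
dfl [495.5 250.6 118. ]
dfr [499.  11. 118.]
dbl [508.9 251.  118. ]
dbr [509.1  11.9 118. ]
h [ 508.6 -268.5  144. ]
h [ 496.6 -295.8  144. ]
h [ 482.9 -290.8  144. ]
h [ 494.4 -263.5  144. ]
blk [ 534.6 -271.   104. ]
blk [ 506.5 -318.1  104. ]
blk [ 456.2 -284.8  104. ]
blk [ 480.3 -232.8  104. ]
hs [ 489.3 -291.4  144. ]
hs [ 499.6 -266.9  144. ]
hs [ 512.2 -271.1  144. ]
hs [ 502.  -296.1  144. ]
```

```bash
python3 -m creep '[{"hand":0,"spin":10},{"hand":0,"spin":4.4},{"hand":0,"tx":0.045,"ty":-0.035},{"hand":0,"tx":0.045,"ty":-0.035},{"hand":0,"tx":0.045,"ty":-0.035}]'; python3 -m creep '[{"hand":0,"tx":0.045,"ty":-0.035},{"hand":0,"tx":0.045,"ty":-0.04},{"hand":0,"tx":0.03,"ty":-0.05},{"hand":0,"tx":0.03,"ty":-0.05},{"hand":0,"ty":-0.06}]'
```

```text
invalid input at $[0]: expected keys hand, tx, ty, tz, spin
invalid input at $[0]: expected keys hand, tx, ty, tz, spin
```

```bash
python3 -m creep '[{"hand":0,"tx":0,"ty":0,"tz":0,"spin":10},{"hand":0,"tx":0,"ty":0,"tz":0,"spin":4.4},{"hand":0,"tx":0.045,"ty":-0.035,"tz":0,"spin":0},{"hand":0,"tx":0.045,"ty":-0.035,"tz":0,"spin":0},{"hand":0,"tx":0.045,"ty":-0.035,"tz":0,"spin":0}]'; python3 -m creep '[{"hand":0,"tx":0.045,"ty":-0.035,"tz":0,"spin":0},{"hand":0,"tx":0.045,"ty":-0.04,"tz":0,"spin":0},{"hand":0,"tx":0.03,"ty":-0.05,"tz":0,"spin":0},{"hand":0,"tx":0.03,"ty":-0.05,"tz":0,"spin":0},{"hand":0,"tx":0,"ty":-0.06,"tz":0,"spin":0}]'
```

```text
time: 0.72
tool_pos: [266.8, -402.1, 240.4]
tcp_rot: [-3.141, 0.0, -0.0]
contact_force: [0.6, -1.1, 0.1]
grip_width: 46.4
finger_force: 0.0
time: 1.35
tool_pos: [416.9, -166.7, 240.2]
tcp_rot: [-3.141, -0.0, 0.001]
contact_force: [0.6, 0.4, 0.0]
grip_width: 1.3
finger_force: 0.0
```

```bash
python3 -m creep '[{"hand":0,"tx":0.004,"ty":-0.06,"tz":0,"spin":0},{"hand":0,"tx":0.004,"ty":-0.06,"tz":0,"spin":0},{"hand":0,"tx":0.004,"ty":-0.06,"tz":0,"spin":0},{"hand":0,"tx":0.004,"ty":-0.06,"tz":0,"spin":0},{"hand":0,"tx":0.004,"ty":-0.058,"tz":0,"spin":0}]'; python3 -m creep '[{"hand":0,"tx":0.01,"ty":0,"tz":0.05,"spin":0},{"hand":0,"tx":0.01,"ty":0,"tz":0.05,"spin":0},{"hand":0,"tx":0,"ty":0,"tz":0.05,"spin":0},{"hand":0,"tx":0.01,"ty":0,"tz":0,"spin":0},{"hand":0,"tx":0.01,"ty":0,"tz":0,"spin":0}]'
```

```text
time: 1.98
tool_pos: [435.2, 131.7, 240.6]
tcp_rot: [3.141, 0.0, 0.001]
contact_force: [0.4, -0.7, -0.1]
grip_width: 0.4
finger_force: 0.0
time: 2.6
tool_pos: [477.4, 129.8, 92.2]
tcp_rot: [-3.141, -0.002, 0.0]
contact_force: [1.6, -1.0, 1.2]
grip_width: 0.5
finger_force: 0.0
```

```bash
python3 -m creep '[{"hand":0,"tx":0.005,"ty":0,"tz":0,"spin":0},{"hand":0,"tx":0.005,"ty":0,"tz":0,"spin":0},{"hand":0,"tx":0.005,"ty":0,"tz":0,"spin":0},{"hand":0,"tx":0.005,"ty":0,"tz":0,"spin":0},{"hand":0,"tx":0.005,"ty":0,"tz":0,"spin":0}]'; python3 -m creep '[{"hand":0,"tx":0.008,"ty":0,"tz":0,"spin":0},{"hand":0,"tx":0.008,"ty":0,"tz":0,"spin":0},{"hand":0,"tx":0.008,"ty":0,"tz":0,"spin":0},{"hand":0,"tx":0.008,"ty":0,"tz":0,"spin":0},{"hand":0,"tx":0.008,"ty":0,"tz":0,"spin":0}]'
```

```text
time: 3.22
tool_pos: [500.3, 129.7, 90.7]
tcp_rot: [3.141, 0.001, 0.001]
contact_force: [-5.2, 0.1, 3.3]
grip_width: 0.4
finger_force: 2.3
time: 3.85
tool_pos: [539.5, 129.7, 90.5]
tcp_rot: [3.141, 0.004, 0.001]
contact_force: [-13.2, -1.6, 7.9]
grip_width: 0.6
finger_force: 6.3
```

```bash
for i in 1 ; do python3 -m creep '[{"hand":0,"tx":0.002,"ty":0,"tz":0,"spin":0},{"hand":0,"tx":0.002,"ty":0,"tz":0,"spin":0},{"hand":0,"tx":0.002,"ty":0,"tz":0,"spin":0}]';python3 -m creep '[{"hand":0,"tx":0.002,"ty":0,"tz":0,"spin":0},{"hand":0,"tx":0.002,"ty":0,"tz":0,"spin":0},{"hand":0,"tx":0.002,"ty":0,"tz":0,"spin":0}]'; python3 -m creep '[{"hand":0,"tx":0.002,"ty":0,"tz":0,"spin":0},{"hand":0,"tx":0.002,"ty":0,"tz":0,"spin":0},{"hand":0,"tx":0.002,"ty":0,"tz":0,"spin":0}]';done
python3 - <<'E'
from h import *
c=cap('scene'); im=cv2.resize(c['color'][110:260,240:420],None,fx=3,fy=3,interpolation=2)
d=cap('top'); e=cv2.resize(d['color'][160:230,150:250],None,fx=2,fy=2,interpolation=2)
im2=np.zeros((450,760,3),np.uint8);im2[:450,:540]=im;im2[:140,550:750]=e
cv2.imwrite('pics/push.png',im2[:,:,::-1])
E
```

```text
time: 4.22
tool_pos: [547.7, 129.7, 90.6]
tcp_rot: [-3.142, -0.002, 0.0]
contact_force: [-0.4, 0.1, 0.2]
grip_width: 0.3
finger_force: 0.0
time: 4.6
tool_pos: [549.5, 129.7, 90.5]
tcp_rot: [3.141, 0.007, 0.001]
contact_force: [-18.6, -1.1, 13.2]
grip_width: 0.8
finger_force: 9.1
time: 4.97
tool_pos: [549.3, 129.7, 90.6]
tcp_rot: [3.14, 0.021, 0.001]
contact_force: [-41.6, -2.9, 30.3]
grip_width: 0.5
finger_force: 20.8
```

View pics/push.png

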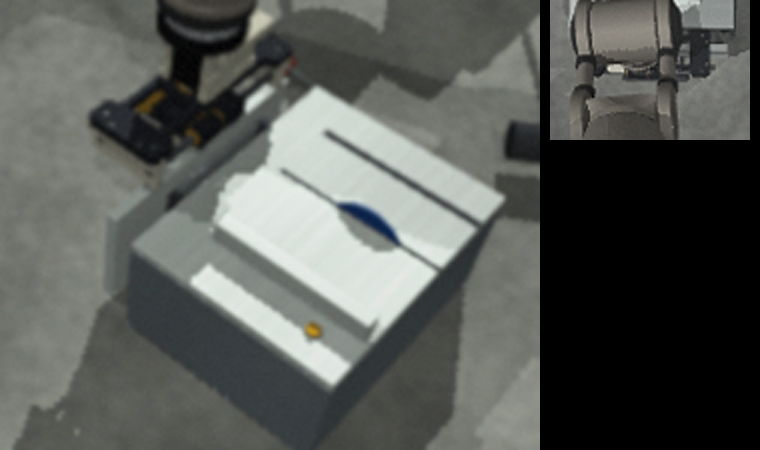

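The force peaked at 13 N, dropped to 0.4 N as the catch drew it in, then rose hard at TCP x≈549.4, so the drawer is seated. The picture agrees, with the front parallel to and close to the saw. I'll back off and go to the block.

```bash
python3 -m creep '[{"hand":0,"tx":-0.005,"ty":0,"tz":0,"spin":0},{"hand":0,"tx":-0.02,"ty":0,"tz":0,"spin":0},{"hand":0,"tx":-0.03,"ty":0,"tz":0,"spin":0},{"hand":0,"tx":0,"ty":0,"tz":-0.06,"spin":0},{"hand":0,"tx":0,"ty":0,"tz":-0.06,"spin":0}]'; python3 -m creep '[{"hand":0,"tx":0,"ty":0.06,"tz":-0.04,"spin":0},{"hand":0,"tx":0,"ty":0.06,"tz":0,"spin":0},{"hand":0,"tx":0,"ty":0.06,"tz":0,"spin":0},{"hand":0,"tx":0,"ty":0.06,"tz":0,"spin":0},{"hand":0.5,"tx":0,"ty":0.06,"tz":0,"spin":0}]'; python3 -m creep '[{"hand":0.5,"tx":0,"ty":0.06,"tz":0,"spin":0},{"hand":0.5,"tx":0,"ty":0.05,"tz":0,"spin":0},{"hand":0.5,"tx":0,"ty":0,"tz":0,"spin":-10.6},{"hand":0.5,"tx":0,"ty":0,"tz":0,"spin":-10.6},{"hand":0.5,"tx":0,"ty":0,"tz":0,"spin":-10.6}]';python3 -m creep '[{"hand":0.5,"tx":0,"ty":0,"tz":0,"spin":-10.6},{"hand":0.5,"tx":0,"ty":0,"tz":0,"spin":-10.6},{"hand":0.5,"tx":0,"ty":0,"tz":0,"spin":-10.6},{"hand":0.5,"tx":0,"ty":0,"tz":0,"spin":0}]'
python3 - <<'E'
from h import *
w=cap('wrist');t=cap('top');save(w,'w1.npz');save(t,'top1.npz')
A=cv2.resize(t['color'][100:230,150:250],None,fx=2.8,fy=2.8,interpolation=2)
im=np.zeros((384,800,3),np.uint8);im[:,:512]=w['color'];im[:364,515:795]=A
cv2.imwrite('pics/w1.png',im[:,:,::-1])
E
```

```text
time: 5.7
tool_pos: [503.4, 129.7, 211.9]
tcp_rot: [3.141, 0.0, 0.0]
contact_force: [0.9, 0.3, -0.3]
grip_width: 0.4
finger_force: 0.0
time: 6.32
tool_pos: [504.0, -164.6, 245.8]
tcp_rot: [3.141, -0.002, 0.0]
contact_force: [0.8, -0.5, 0.3]
grip_width: 6.1
finger_force: 0.0
time: 6.95
tool_pos: [504.0, -273.0, 245.4]
tcp_rot: [3.14, -0.0, 0.561]
contact_force: [0.3, -0.4, 0.5]
grip_width: 45.6
finger_force: 0.0
time: 7.45
tool_pos: [504.0, -272.6, 245.5]
tcp_rot: [3.141, 0.0, 1.109]
contact_force: [-1.0, 0.3, 0.3]
grip_width: 46.0
finger_force: 0.0
```

View pics/w1.png

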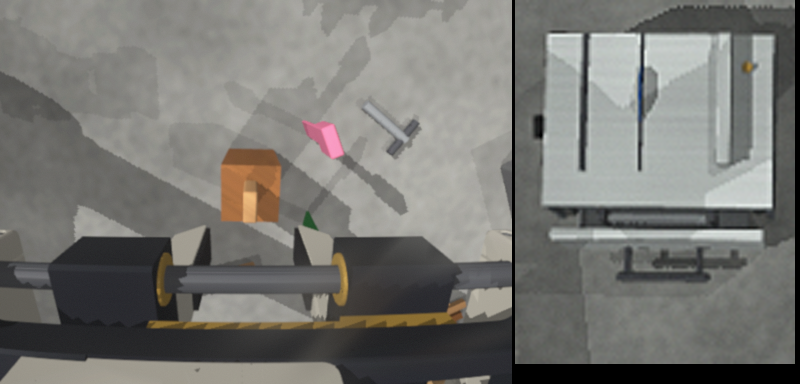

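```bash
python3 - <<'E'
from h import *
w=np.load('w1.npz'); t=np.load('top1.npz')
o=get_obs();p=o['tool_pos'];y=o['tcp_rot'][2]
ex=np.array([np.cos(y),np.sin(y)]);ey=np.array([np.sin(y),-np.cos(y)])
for n,u,v,z in [('hL',243.5,221,144),('hR',257,221,144),('bTL',221,221,104),('bTR',279.5,221,104),('bbl',223,166,104),('bbr',280,166,104)]:
    X=onz(w,u,v,z);d=X[:2]-p[:2];print(n,X.round(1),'tool',(d@ex).round(1),(d@ey).round(1))
c=proj(w,[498,-280.5,144]);print(c)
for z in(104,144):print(z,[proj(w,[*(np.array(p[:2])+ex*a+ey*b),z]).round(0) for a,b in((0,0),)])
for n,u,v in [('dfl',550,241),('dfr',764,243),('dbl',550,230),('dbr',763,231),('fl',542,205),('fr',774,210),('plate',606,213),('plate',708,214)]:
    print(n,onz(t,150+(u-515)/2.8,100+v/2.8,118).round(1))
A=cv2.resize(w['color'][135:235,200:300],None,fx=5,fy=5,interpolation=2)
B=cv2.resize(t['color'][168:192,156:248],None,fx=8,fy=8,interpolation=2)
im=np.zeros((600,740,3),np.uint8);im[:400,:500]=A[100:];im[405:597,:736]=B
cv2.imwrite('pics/c2.png',im[:,:,::-1])
E
```

```text
hL [ 489.2 -289.7  144. ] tool -21.9 -5.5
hR [ 499.3 -294.7  144. ] tool -21.9 5.9
bTL [ 461.4 -293.6  104. ] tool -37.9 -28.5
bTR [ 512.6 -319.2  104. ] tool -37.9 28.7
bbl [ 488.9 -246.2  104. ] tool 16.8 -25.2
bbr [ 536.2 -269.8  104. ] tool 16.9 27.7
[247.94999655 207.34510093]
104 [array([250., 184.])]
144 [array([250., 196.])]
dfl [556.1 250.7 118. ]
dfr [556.2   9.6 118. ]
dbl [568.5 251.1 118. ]
dbr [569.7  10.9 118. ]
fl [596.9 261.  118. ]
fr [593.6  -1.1 118. ]
plate [588.4 188.  118. ]
plate [588.3  73.  118. ]
```

View pics/c2.png

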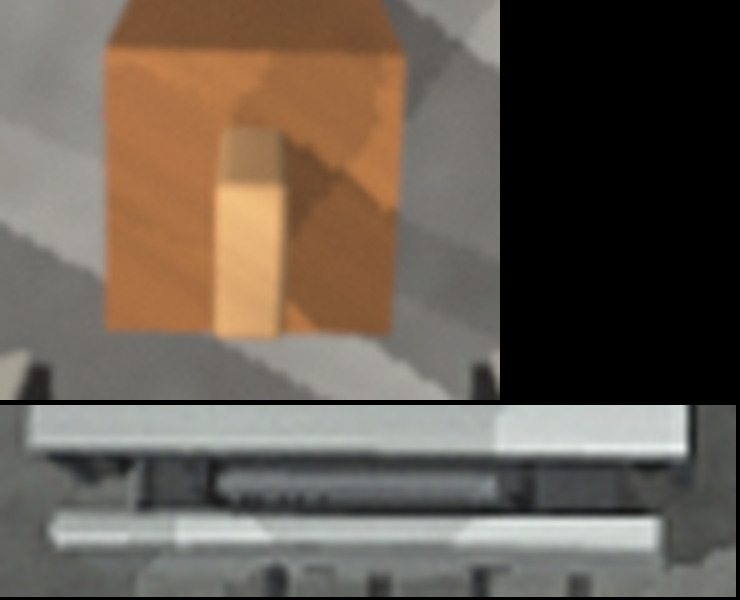

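```bash
python3 -m creep '[{"hand":0.5,"tx":-0.01,"ty":0,"tz":0.02,"spin":0.8},{"hand":0.5,"tx":0,"ty":0,"tz":0.04,"spin":0},{"hand":0.5,"tx":0,"ty":0,"tz":0.04,"spin":0},{"hand":0.5,"tx":0,"ty":0,"tz":0.022,"spin":0},{"hand":0.5,"tx":0,"ty":0,"tz":0,"spin":0}]';  python3 -m creep '[{"hand":0,"tx":0,"ty":0,"tz":0,"spin":0},{"hand":0,"tx":0,"ty":0,"tz":0,"spin":0},{"hand":0,"tx":0,"ty":0,"tz":0,"spin":0},{"hand":0,"tx":0,"ty":0,"tz":0,"spin":0},{"hand":0,"tx":0,"ty":0,"tz":0,"spin":0}]'
```

```text
time: 8.18
tool_pos: [498.5, -280.7, 121.8]
tcp_rot: [-3.138, -0.001, 1.094]
contact_force: [0.5, 0.4, -0.1]
grip_width: 45.8
finger_force: 0.0
time: 8.8
tool_pos: [499.4, -281.3, 123.9]
tcp_rot: [3.141, 0.0, 1.097]
contact_force: [-1.0, 0.6, 4.5]
grip_width: 11.7
finger_force: 30.0
```

```bash
python3 -m creep '[{"hand":0,"tx":0,"ty":0,"tz":-0.02,"spin":0},{"hand":0,"tx":0,"ty":0,"tz":-0.03,"spin":0},{"hand":0,"tx":0,"ty":0,"tz":-0.035,"spin":0},{"hand":0,"tx":0,"ty":0,"tz":-0.035,"spin":0},{"hand":0,"tx":0,"ty":0,"tz":-0.035,"spin":0}]'; python3 -m creep '[{"hand":0,"tx":0,"ty":0,"tz":0,"spin":-9},{"hand":0,"tx":0,"ty":0,"tz":0,"spin":-9},{"hand":0,"tx":0,"ty":0,"tz":0,"spin":-9.1}]'
```

```text
time: 9.43
tool_pos: [499.1, -281.1, 279.3]
tcp_rot: [-3.141, -0.0, 1.096]
contact_force: [0.3, -0.2, -1.0]
grip_width: 11.7
finger_force: 30.0
time: 9.8
tool_pos: [499.1, -281.2, 278.1]
tcp_rot: [-3.141, -0.0, 1.575]
contact_force: [-0.2, 0.4, -0.4]
grip_width: 11.9
finger_force: 30.0
```

```bash
python3 -m creep '[{"hand":0,"tx":0.05,"ty":0,"tz":0,"spin":0},{"hand":0,"tx":0.055,"ty":0.01,"tz":0,"spin":0},{"hand":0,"tx":0.055,"ty":0.01,"tz":0,"spin":0},{"hand":0,"tx":0.055,"ty":0.01,"tz":0,"spin":0},{"hand":0,"tx":0.055,"ty":0.01,"tz":0,"spin":0}]'; python3 -m creep '[{"hand":0,"tx":0.055,"ty":0.015,"tz":0,"spin":0},{"hand":0,"tx":0.05,"ty":0.015,"tz":0.01,"spin":0},{"hand":0,"tx":0.037,"ty":0.005,"tz":0.01,"spin":0},{"hand":0,"tx":0,"ty":0,"tz":0,"spin":0},{"hand":0,"tx":0,"ty":0,"tz":0,"spin":0}]'
python3 - <<'E'
from h import *
w=cap('wrist');t=cap('top');s=cap('scene');save(w,'w2.npz');save(s,'s2.npz')
im=np.zeros((384,800,3),np.uint8);im[:,:512]=w['color'];im[:,515:795]=cv2.resize(s['color'][90:230,250:352],(280,384),interpolation=2)
cv2.imwrite('pics/w2.png',im[:,:,::-1])
print(get_obs()['tool_pos'],proj(w,[569,130,118]),proj(w,[581,130,118]),proj(w,[574,130,142]))
E
```

```text
time: 10.42
tool_pos: [539.6, -9.5, 278.2]
tcp_rot: [-3.141, 0.0, 1.569]
contact_force: [0.9, -0.9, -0.8]
grip_width: 12.1
finger_force: 30.0
time: 11.05
tool_pos: [574.7, 130.3, 258.2]
tcp_rot: [-3.141, 0.001, 1.57]
contact_force: [0.1, -0.3, -0.2]
grip_width: 11.5
finger_force: 30.0
[574.92058111 129.50121752 258.75748179] [244.93771799 183.64440972] [257.72752541 183.62187464] [250.12575783 190.77886387]
```

View pics/w2.png

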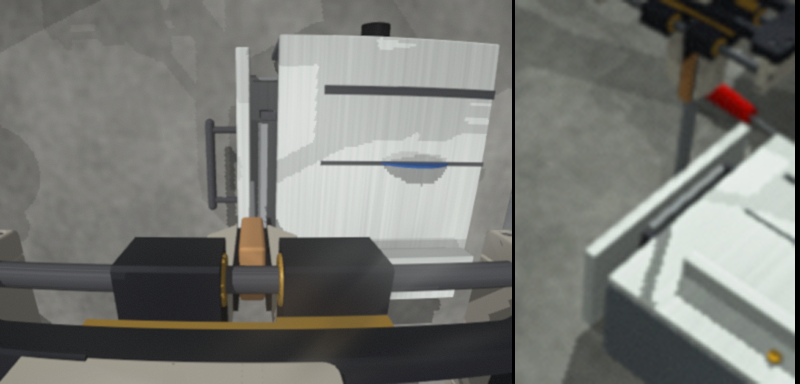

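```bash
python3 - <<'E'
from h import *
w=np.load('w2.npz');g=w['color'].astype(float).mean(2)
for r0 in (85,115,140,165,190,205):
    p=g[r0-3:r0+4,230:282].mean(0);print(r0,p.astype(int).tolist())
    print([(u,onz(w,u,r0,118)[:2].round(1).tolist()) for u in (240,250,260)])
A=cv2.resize(w['color'][60:300,225:290],None,fx=8,fy=2.4,interpolation=2);cv2.imwrite('pics/c3.png',A[:,:,::-1])
E
```

```text
85 [120, 119, 119, 120, 120, 132, 163, 190, 197, 195, 192, 188, 187, 188, 188, 189, 189, 184, 160, 120, 91, 85, 85, 85, 84, 84, 85, 84, 84, 85, 85, 86, 85, 85, 85, 86, 84, 83, 83, 85, 86, 86, 86, 85, 85, 85, 85, 104, 156, 201, 212, 213]
[(240, [565.4, 218.6]), (250, [574.0, 218.5]), (260, [582.7, 218.5])]
115 [109, 108, 108, 108, 107, 124, 171, 203, 212, 212, 210, 206, 203, 203, 205, 205, 207, 204, 179, 131, 92, 82, 82, 83, 83, 83, 84, 82, 80, 71, 67, 78, 83, 84, 83, 84, 84, 84, 84, 84, 84, 84, 84, 85, 85, 80, 84, 131, 188, 211, 217, 217]
[(240, [565.1, 193.0]), (250, [574.0, 192.9]), (260, [582.8, 192.9])]
140 [113, 113, 113, 114, 113, 118, 145, 184, 207, 213, 212, 209, 204, 203, 205, 207, 209, 205, 183, 137, 94, 74, 71, 71, 71, 71, 71, 77, 97, 114, 126, 142, 150, 152, 151, 153, 147, 120, 94, 84, 85, 85, 84, 84, 82, 82, 103, 155, 197, 215, 217, 217]
[(240, [564.9, 170.8]), (250, [573.9, 170.8]), (260, [582.9, 170.8])]
165 [75, 72, 71, 78, 91, 101, 122, 169, 194, 198, 199, 202, 204, 205, 206, 208, 211, 209, 189, 144, 98, 75, 71, 72, 71, 71, 71, 78, 100, 117, 131, 147, 153, 154, 154, 154, 146, 115, 89, 84, 84, 84, 84, 83, 82, 86, 114, 157, 181, 189, 190, 189]
[(240, [564.6, 147.8]), (250, [573.8, 147.8]), (260, [583.0, 147.8])]
190 [83, 80, 79, 79, 86, 101, 126, 168, 199, 210, 213, 212, 209, 206, 206, 208, 212, 212, 197, 158, 127, 119, 117, 109, 90, 73, 71, 80, 102, 119, 136, 151, 156, 157, 156, 153, 134, 103, 86, 83, 84, 83, 83, 82, 83, 104, 154, 194, 211, 214, 212, 212]
[(240, [564.3, 123.8]), (250, [573.7, 123.8]), (260, [583.2, 123.8])]
205 [82, 83, 82, 81, 85, 98, 116, 149, 186, 206, 211, 211, 208, 206, 206, 208, 211, 211, 195, 157, 127, 118, 117, 112, 97, 79, 71, 81, 102, 119, 137, 152, 157, 157, 152, 142, 120, 94, 84, 83, 83, 82, 81, 81, 86, 120, 175, 203, 212, 213, 211, 212]
[(240, [564.1, 108.9]), (250, [573.7, 108.8]), (260, [583.2, 108.8])]
```

View pics/c3.png

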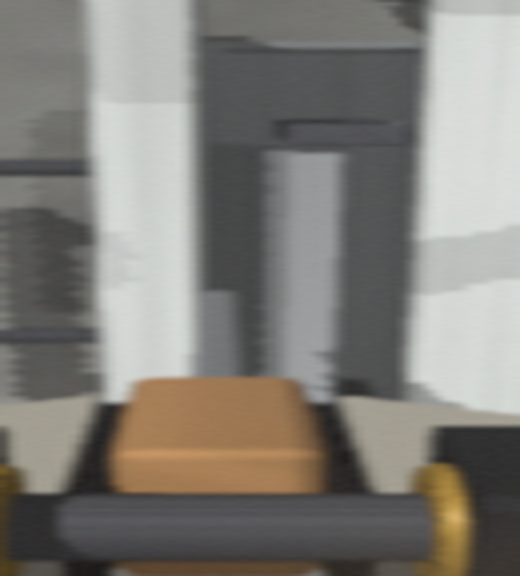

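The leaf is at px 249.4–254.2 with its tip near row 181. The front's back edge is at px 249.0 and the plate's top edge at about 261, so the gap is ≈10.9 mm and the expected grip depth ≈46 mm. I'll enter 2.5 mm towards +x.

```bash
cat > f.py <<'E'
from h import *
F=[];P=[]
for _ in range(10):
    cams.capture('wrist');o=get_obs();F.append(o['contact_force']);P.append(o['tool_pos'])
F=np.array(F);P=np.array(P)
print('t',o['time'],'F',F.mean(0).round(2),'sem',(F.std(0)/10**.5).round(2),'P',P.mean(0).round(2),'M',np.round(o['moment'],2),'depth',(232.9-P.mean(0)[2]).round(1))
E
python3 -m creep '[{"hand":0,"tx":0,"ty":0.0025,"tz":0,"spin":0},{"hand":0,"tx":0,"ty":0,"tz":0.01,"spin":0},{"hand":0,"tx":0,"ty":0,"tz":0.01,"spin":0},{"hand":0,"tx":0,"ty":0,"tz":0.01,"spin":0},{"hand":0,"tx":0,"ty":0,"tz":0.01,"spin":0}]'; python3 f.py; python3 -m creep '[{"hand":0,"tx":0,"ty":0,"tz":0.005,"spin":0},{"hand":0,"tx":0,"ty":0,"tz":0.005,"spin":0},{"hand":0,"tx":0,"ty":0,"tz":0.005,"spin":0}]'; python3 f.py
python3 - <<'E'
from h import *
w=cap('wrist');s=cap('scene')
im=np.zeros((384,800,3),np.uint8);im[:,:390]=cv2.resize(w['color'][150:246,212:310],(390,384),interpolation=2);im[:,400:800]=cv2.resize(s['color'][90:186,270:370],(400,384),interpolation=2)
cv2.imwrite('pics/w3.png',im[:,:,::-1])
E
```

```text
time: 11.82
tool_pos: [577.1, 130.6, 217.3]
tcp_rot: [-3.141, 0.0, 1.57]
contact_force: [0.6, 0.7, -0.8]
grip_width: 12.1
finger_force: 30.0
t 12.325 F [ 0.08  0.07 -0.99] sem [0.15 0.14 0.22] P [577.25 130.68 218.1 ] M [-0.01 -0.07  0.03] depth 14.8
time: 12.7
tool_pos: [577.2, 130.6, 202.8]
tcp_rot: [-3.141, 0.0, 1.569]
contact_force: [0.1, -0.1, -0.5]
grip_width: 11.4
finger_force: 30.0
t 13.2 F [ 0.03  0.1  -1.03] sem [0.19 0.14 0.24] P [577.24 130.65 203.16] M [-0.01 -0.15  0.02] depth 29.7
```

View pics/w3.png

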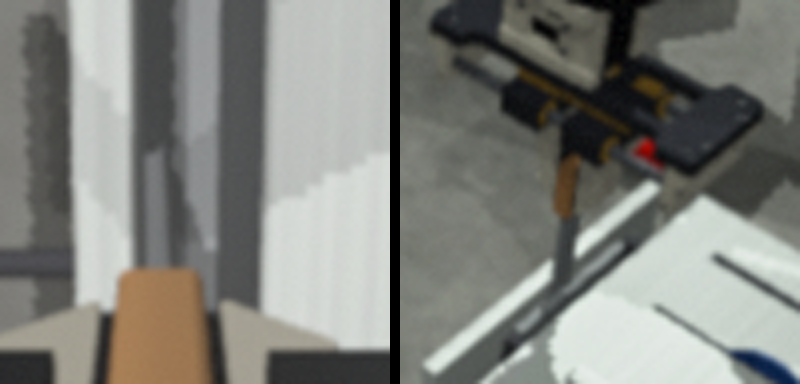

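The leaf is in the gap, standing between the front and the plate, and Fz is still at the feeler's weight. I'll shift towards the front and go down slowly.

```bash
python3 -m creep '[{"hand":0,"tx":0,"ty":-0.0022,"tz":0,"spin":0},{"hand":0,"tx":0,"ty":0,"tz":0.003,"spin":0},{"hand":0,"tx":0,"ty":0,"tz":0.003,"spin":0},{"hand":0,"tx":0,"ty":0,"tz":0.003,"spin":0}]'|tail -5|head -0; python3 f.py
python3 -m creep '[{"hand":0,"tx":0,"ty":0,"tz":0.0015,"spin":0},{"hand":0,"tx":0,"ty":0,"tz":0.001,"spin":0}]'|head -0; python3 f.py
python3 -m creep '[{"hand":0,"tx":0,"ty":0,"tz":0.001,"spin":0},{"hand":0,"tx":0,"ty":0,"tz":0.0005,"spin":0}]'|head -0; python3 f.py
```

```text
t 14.3 F [ 0.15  0.12 -0.77] sem [0.11 0.15 0.11] P [575.08 130.65 194.23] M [ 0.01 -0.14  0.02] depth 38.7
t 15.05 F [-0.14 -0.56 -1.41] sem [0.14 0.19 0.17] P [575.06 130.66 191.76] M [-0.03 -0.03  0.02] depth 41.1
t 15.8 F [0.14 0.19 3.38] sem [0.22 0.16 0.08] P [575.28 130.67 190.66] M [-0.03 -0.15  0.04] depth 42.2Exception ignored on flushing sys.stdout:
BrokenPipeError: [Errno 32] Broken pipe
Exception ignored on flushing sys.stdout:
BrokenPipeError: [Errno 32] Broken pipe
```

```bash
python3 -m creep '[{"hand":0,"tx":0,"ty":0,"tz":0.0005,"spin":0},{"hand":0,"tx":0,"ty":0,"tz":0.0005,"spin":0}]'; python3 f.py
python3 - <<'E'
from h import *
w=cap('wrist');t=cap('top');s=cap('scene')
im=np.zeros((384,800,3),np.uint8);im[:,:390]=cv2.resize(w['color'][150:246,212:310],(390,384),interpolation=2);im[:,400:800]=cv2.resize(s['color'][90:186,270:370],(400,384),interpolation=2)
cv2.imwrite('pics/w4.png',im[:,:,::-1])
E
```

```text
time: 16.05
tool_pos: [575.1, 130.7, 189.4]
tcp_rot: [3.142, 0.0, 1.57]
contact_force: [-0.4, -0.1, 3.9]
grip_width: 11.8
finger_force: 30.0
t 16.55 F [-0.17  0.29  2.29] sem [0.16 0.13 0.17] P [575.05 130.66 189.26] M [-0.02 -0.11  0.02] depth 43.6
```

View pics/w4.png

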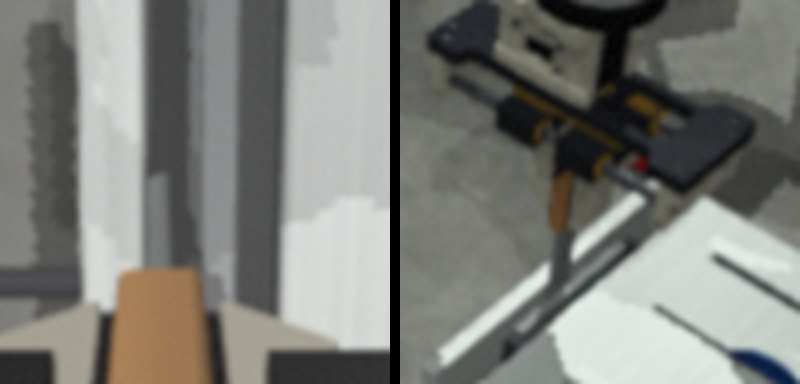

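The leaf stands flat against the back of the front (px 148–170 in the crop) and the drawer is still shut. Drag began at about 42 mm and has stayed at 3–4 N since, so both sides grip. I'm handing in.

```bash
python3 -c "
from plant import close_job
print(close_job())"
```

```text
the job is handed in; nothing more can be done
None
```

I pushed the drawer home until it seated in its catch, then slid the feeler's leaf about 43 mm into the gap, where it drags steadily at 3–4 N. I handed the job in with the feeler still held there and the drawer shut; I got no verdict back.

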